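Set the projection gauge to its red stop

ROBOT

A 6-joint arm with a two-finger parallel gripper is mounted at the origin on the work surface. World frame = base frame: x ahead of the robot, y to its left, z up, the work surface at z = 0. Lengths are in m, angles in rad, forces in N, time in s.
With the tool pointing down it reaches from about 0.325 to 0.9 m from the base axis. Payload 3.5 kg.
Tool frame: the origin (TCP) lies midway between the tips of the shut fingers; the grasp point (between the pads) lies 19 mm behind it; z points along the fingers, y is the line along which they close (so a half turn about z gives the same grasp; the last joint's range is limited). The gripper opens to 85 mm and grips with 20 to 120 N. Pads are 22 mm wide; open, the fingers measure 114 mm over their backs; the gripper's body (76 mm by 85 mm) begins 54 mm behind the grasp point. The pads swing forward as they close: fully open they stand 13 mm farther back than shut.
Start: joints at [1.205, 0.276, -0.026, 1.268, 0, 1.467], TCP at [0.162, 0.604, 0.231] pointing down, gripper open.
Joint ranges: [-3.12, 3.12], [-0.85, 1.88], [-1.08, 1.24], [-1.95, 2.15], [-1.57, 1.53], [-3.14, 3.14]. Speed limits (rad/s): [2.57, 2.57, 3.14, 3.14, 3.14, 3.14].

INTERFACE

Orientations are given as [roll, pitch, yaw] about the fixed x, y, z axes, in that order (R = Rz(yaw) Ry(pitch) Rx(roll)).
In Python, from station import r gives the robot as it stands.
- The arm moves only by the tool shift_gripper, called as name(argument=value, ...) on one line, values as JSON. Schema: {"type":"object","properties":{"increments":{"type":"object","properties":{"ax":{"type":"array","items":{"type":"number"},"minItems":1,"maxItems":12},"ay":{"type":"array","items":{"type":"number"},"minItems":1,"maxItems":12},"az":{"type":"array","items":{"type":"number"},"minItems":1,"maxItems":12},"x":{"type":"array","items":{"type":"number"},"minItems":1,"maxItems":12},"y":{"type":"array","items":{"type":"number"},"minItems":1,"maxItems":12},"z":{"type":"array","items":{"type":"number"},"minItems":1,"maxItems":12},"jaw":{"type":"array","items":{"type":"number"},"minItems":1,"maxItems":12}},"additionalProperties":false,"required":["ax","ay","az","x","y","z","jaw"]},"grip_n":{"type":"number"},"only":{"type":"string"},"quiet":{"type":"boolean"},"lines":{"type":"string"}},"required":["increments"],"additionalProperties":false}. increments is an object with one list for each field, all of the same length, 1 to 12, a row being the entries at one place: ax, ay, az (a rotation vector in fractions of the full range, 1 being pi rad), x, y, z (the shift in shares of 1 m (1.0 is 1 m)), jaw (the finger opening in m); each row is the pose to reach, as a shift and turn from the pose commanded when the call began, along the tool's axes at that moment; what a row does not reach only later rows make up. A row lasts 1/8 s, in which the tool goes at most 0.0625 m and 0.188 rad, less where a joint would pass 70% of its speed; a pose out of reach is approached as far as the arm can. The fingers move at their own pace and stop on an object; grip_n is the grip in N (left out, the last holds). Time passes only in rows, so rows that do not move let the fingers close. The tool returns the time, the measured TCP pose, the force, the opening and the grip force at its end. only (a regular expression) keeps the lines of the reply that match it, lines (a string "A,B") keeps lines A to B, and quiet returns only ok. No shift or turn number may pass 1 either way. Input that does not fit is refused with a message, and nothing moves.
- r.read_state(): the state, without advancing time (a new reading comes with each control period).
- r.camera(name): name is "side" or "top" or "wrist"; returns a dict with "color" (384x512x3 uint8, red, green, blue), "z_map" (384x512 float32, m along the optical axis (not along the pixel's ray), 0 where there is no reading), "K" (3x3 intrinsics, pixels), "rvec" (rotation vector, rad) and "tvec" (3), from world to camera coordinates, as OpenCV has them; the wrist camera has in their place "tool_from_camera" (4x4, takes a point from camera to tool coordinates, whose origin is the TCP and whose axes are the flange's). Camera axes: x right, y down, z forward; pixel columns grow to the right and rows downward; lengths in m; the calibration is good to about 2 mm. A picture is of the moment at which its call begins: read the wrist's pose just before it.
- r.hand_in(): hands the job in; it is judged then, once.
The state is a dict: "time": time; "joints": joint angles; "joint_velocities": joint speeds; "effort": joint torques, N m; "eef_pos": TCP position; "orientation": TCP orientation; "contact_force": force on the tool from outside, world axes, zero at the start; "moment": the same for the moment, N m; "opening": finger opening in m; "finger_force": force on a finger pad.
Only numpy, scipy, OpenCV 4.12 (cv2) and the standard library are available. Lean on these libraries where they do the work, as an engineer would, in place of code of your own. Each camera call takes 0.05 s, during which the arm holds its last target. There are 200 camera calls.

TASK

Set the tool projection gauge on the grinder bench: press the yellow pad in the middle of the blue slide fully down with the fingertips to free its friction hold and, keeping it pressed all the way, push the slide along the rail until it is right up against the red stop. Then let the pad spring back up so that the slide is held there, and move clear. Do not drag the slide while the pad is up, do not shift the red stop, and leave the polishing bar, the tape roll and the cup brush where they are.

Things in the scene. Friction and masses are not known exactly. Their poses are not given: they have to be found in the camera images.
- gauge: The gauge's dark steel base plate, 100 mm (its x) by 360 mm (its y) by 12 mm, bolted to the bench, with an aluminium rail (50 mm wide, 340 mm long, top 30 mm above the bench) along its y axis. Origin: centre of the plate's underside; z up. The blue slide travels towards +y to the red stop; a black end block stands at the -y end (top at 42 mm).
- slide (a joint): Travel of the blue slide along the gauge's +y in m; at 0 its centre is 130 mm from the gauge's origin towards -y. It starts between 0 and 0.05. While the pad is up a friction brake holds it against about 30 N; with the pad down it runs with about 2 N.
- pad (a joint): How far the yellow press pad is down, in m: 0 up, 0.005 fully down. It is sprung: its resistance grows to about 8 N, where it meets a hard end stop; a push of 10 to 15 N keeps it safely down. The brake eases as the pad goes down and is free when it is fully down; let go, the pad springs back up and the brake holds the slide again.
- pad_top (a point): Centre of the top of the yellow pad, a flat disc of 34 mm diameter in the middle of the slide, 50 mm above the bench when up (6 mm above the deck) and 45 mm when down. Pressed straight down. Same axes as the gauge.
- slide_face (a point): Middle of the slide's +y end face, which meets the stop: 38 mm from the pad's centre, 38 mm above the bench; axes as the gauge. The slide is a saddle, 64 mm (x) by 76 mm (y), deck 44 mm above the bench; at each y end a cross ridge 12 mm thick rises to 58 mm, leaving 52 mm clear between the ridges for fingertips, which can push on a ridge.
- stop_face (a point): The point of the red stop's -y face that slide_face meets, 38 mm above the bench; axes as the gauge. The stop is a red block 64 mm (x) by 24 mm (y) across the rail, top at 64 mm, with a steel thumbscrew 18 mm wide on it (top at 76 mm). The slide is home when slide_face meets this point.
- stop (a joint): Position of the red stop along the gauge's +y in m (0 to 0.09; its centre is 60 mm plus this from the gauge's origin). It is clamped and slips only when pushed with more than about 70 N. It must stay where it is.
- compound_bar: Loose red-brown polishing compound bar with a dark end, 105 by 36 by 32 mm, 0.25 kg, long axis its x; origin at the centre of its underside. Leave alone.
- tape_roll: Loose roll of beige masking tape lying flat, 96 mm outside and 68 mm inside diameter, 25 mm high; origin at the centre of its underside. Leave alone.
- cup_brush: Loose wire cup brush standing bristles down, 68 mm diameter, 48 mm high, blue cup with a steel nut on top; origin at the centre of its underside. Leave alone.

How it is judged:
By the outcome, as a careful person would: the job done as asked, in the order asked, and still so for the second after the job is handed in, with the robot touching nothing.
It also fails if it takes over 35 s, if anything falls off the work surface, if the arm or the gripper's body presses on something with over 40 N, if the wrist force passes 120 N, or if a joint passes its speed limit or range.

## Working session

There is one attempt and no reset: what is moved stays moved. The work goes in short steps, Python scripts to look and compute and a tool call to move; the robot and the scene stay as the last step left them, time stands still between calls to the robot, and variables do not carry over. Pictures are saved under pics/ and viewed, at most 10 in all, crops included, and the job is handed in when it is done.

```bash
ls; mkdir -p pics; cat > h.py <<'E'
import numpy as np, cv2
from station import r
def snap(n):
    c=r.camera(n); return c
def pts(c):
    K=np.array(c["K"]); z=c["z_map"]; v,u=np.indices(z.shape)
    P=np.stack([(u-K[0,2])/K[0,0]*z,(v-K[1,2])/K[1,1]*z,z],-1)
    R=cv2.Rodrigues(np.array(c["rvec"],float))[0]
    return (P-np.array(c["tvec"]).ravel())@R   # R^T (P-t)
def ray(c,uv,h):
    K=np.array(c["K"]);R=cv2.Rodrigues(np.array(c["rvec"],float))[0];t=np.array(c["tvec"]).ravel()
    d=R.T@np.linalg.inv(K)@np.array([uv[0],uv[1],1.]);o=-R.T@t
    return o+d*(h-o[2])/d[2]
E
python3 - <<'E'
from h import *
s=r.read_state();print(s)
t=snap("top");d=snap("side")
cv2.imwrite("pics/a.png",np.hstack([t["color"],d["color"]])[:,:,::-1] if 0 else cv2.resize(np.vstack([t["color"],d["color"]]),(400,600))[:,:,::-1])
cv2.imwrite("pics/top.png",t["color"][:,:,::-1]);cv2.imwrite("pics/side.png",d["color"][:,:,::-1])
np.savez("pics/c.npz",**{k+n:np.array(c[k]) for n,c in(("t",t),("s",d)) for k in c})
E
```

```text
pics
station.py
{'time': 0.0, 'joints': array([ 1.20457823e+00,  2.77153797e-01, -2.79189142e-02,  1.26799366e+00,
        1.43516206e-05,  1.46740198e+00]), 'joint_velocities': array([ 9.89019286e-04,  9.59525008e-05,  1.40701514e-03, -1.62390235e-03,
       -8.12510375e-04,  6.43243981e-04]), 'effort': array([ 1.46290240e-04, -4.45510697e+01,  2.95201296e+01,  1.64730311e-02,
       -2.05200678e-05,  8.76696561e-06]), 'eef_pos': array([0.16209667, 0.60279209, 0.23012887]), 'orientation': array([-3.13933621e+00, -2.48566641e-04,  2.87876861e+00]), 'contact_force': array([-0.31152077,  0.51508355,  0.49764946]), 'moment': array([-0.06163905, -0.00120715,  0.03334992]), 'finger_force': 0.0, 'opening': 0.08528278660933931}
```

View pics/top.png

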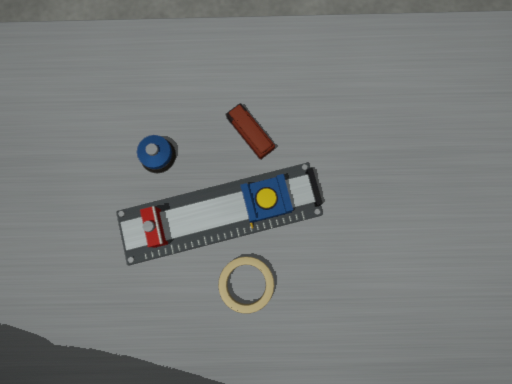

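View pics/side.png

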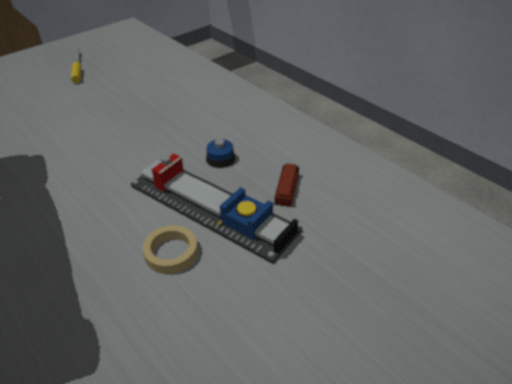

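Top view: pad at about (266,198), stop at (153,227), end block at (315,187). The brush (155,152), bar (251,131) and tape (246,285) stand off to the sides. Side view: pad at (246,208), stop at (168,172). Next I measure these.

```bash
python3 - <<'E'
from h import *
z=np.load("pics/c.npz");C={n:{k:z[k+n] for k in("color","z_map","K","rvec","tvec")} for n in "ts"}
def mask(c,name):
    h=cv2.cvtColor(c["color"],cv2.COLOR_RGB2HSV);H,S,V=cv2.split(h)
    m={"y":(H>22)&(H<32)&(S>200)&(V>120),"r":((H<5)|(H>175))&(S>200)&(V>110),"b":(H>100)&(H<125)&(S>150)}[name].astype(np.uint8)
    n,l,st,ce=cv2.connectedComponentsWithStats(m)
    return l,st,ce
best={}
for n in "ts":
    P=pts(C[n])
    for k in "yrb":
        l,st,ce=mask(C[n],k)
        for i in range(1,len(st)):
            if st[i,4]>60:
                q=P[(l==i)];q=q[np.isfinite(q).all(1)]
                print(n,k,st[i],ce[i].round(1),"med",np.median(q,0).round(4),"max z",np.percentile(q[:,2],95).round(4))
for uv in ((266.5,198.3),): pass
# two-view triangulation of pad
uv=[]
for n in "ts":
    l,st,ce=mask(C[n],"y")
    c0=[i for i in range(1,len(st)) if st[i,4]>60 and abs(ce[i][1]-(198 if n=="t" else 208))<8]
    print(n,c0); uv.append(ce[c0[0]])
M=[np.array(C[n]["K"])@np.hstack([cv2.Rodrigues(C[n]["rvec"].astype(float))[0],np.array(C[n]["tvec"]).reshape(3,1)]) for n in "ts"]
X=cv2.triangulatePoints(M[0],M[1],uv[0].reshape(2,1),uv[1].reshape(2,1)).ravel();print("pad tri",X[:3]/X[3])
print("pad plane",[ray(C[n],u,.05).round(4) for n,u in zip("ts",uv)])
# rail axis: bright pixels in top view, rail height ~0.03
P=pts(C["t"]);g=C["t"]["color"].min(2);b=np.zeros(g.shape,bool);b[165:265,115:325]=1
m=(b&(g>115)).astype(np.uint8);l=cv2.connectedComponentsWithStats(m);i=1+np.argmax(l[2][1:,4]);print("rail",l[2][i])
ys,xs=np.nonzero(l[1]==i);hull=cv2.minAreaRect(np.stack([xs,ys],1).astype(np.float32));bx=cv2.boxPoints(hull)
W=np.array([ray(C["t"],u,.03) for u in bx]);print(W.round(4),"z",np.median(P[l[1]==i][:,2]))
# plate: dark bolted plate
pm=(b&(C["t"]["color"].max(2)<75)).astype(np.uint8)
bw=(b&(P[...,2]>.006)).astype(np.uint8);L=cv2.connectedComponentsWithStats(bw);i=1+np.argmax(L[2][1:,4]);ys,xs=np.nonzero(L[1]==i)
R=cv2.minAreaRect(np.stack([xs,ys],1).astype(np.float32));W=np.array([ray(C["t"],u,.012) for u in cv2.boxPoints(R)])
print("plate",W.round(4),W.mean(0).round(4),np.linalg.norm(W-np.roll(W,1,0),axis=1).round(4),[np.degrees(np.arctan2(*(W[i]-W[i-1])[1::-1])).round(2) for i in range(4)])
cr=cv2.resize(C["t"]["color"][160:270,110:330],None,fx=3.6,fy=3.6,interpolation=2);cv2.imwrite("pics/crop.png",cr[:,:,::-1])
E
```

```text
t y [257 189  19  19 293] [266.1 197.7] med [ 0.5792 -0.0261  0.0508] max z 0.0529
t r [141 208  12  12 107] [147.1 213.8] med [0.5543 0.1735 0.0641] max z 0.066
t b [138 136  34  33 725] [154.8 152.4] med [0.6648 0.1675 0.036 ] max z 0.039
t b [ 241  174   52   48 1229] [266.9 198.3] med [ 0.5771 -0.0286  0.0457] max z 0.0599
s b [208 141  25  20 327] [219.8 151.4] med [0.6582 0.1569 0.0337] max z 0.0375
s b [ 221  189   51   50 1092] [243.6 214.6] med [ 0.558  -0.0375  0.0438] max z 0.058
t [1]
s []Traceback (most recent call last):
  File "<stdin>", line 23, in <module>
IndexError: list index out of range
```

```bash
cat > m.py <<'E'
from h import *
def comp(m,near,rad=25):
    n,l,st,ce=cv2.connectedComponentsWithStats(m.astype(np.uint8))
    i=min((i for i in range(1,n) if st[i,4]>25),key=lambda i:np.hypot(*(ce[i]-near)));return l==i,ce[i],st[i]
def hsv(c): return cv2.split(cv2.cvtColor(c["color"],cv2.COLOR_RGB2HSV))
z=np.load("pics/c.npz");C={n:{k:z[k+n] for k in("color","z_map","K","rvec","tvec")} for n in "ts"}
E
python3 - <<'E'
from m import *
uv=[]
for n,near in(("t",(266,198)),("s",(246,208))):
    H,S,V=hsv(C[n]);print(n,H[int(near[1]),int(near[0])],S[int(near[1]),int(near[0])],V[int(near[1]),int(near[0])])
    m,ce,st=comp((H>18)&(H<36)&(S>170)&(V>60),near);uv.append(ce);print("pad",ce,st,np.median(pts(C[n])[m],0))
M=[np.array(C[n]["K"])@np.hstack([cv2.Rodrigues(C[n]["rvec"].astype(float))[0],np.array(C[n]["tvec"]).reshape(3,1)]) for n in "ts"]
X=cv2.triangulatePoints(M[0],M[1],uv[0].reshape(2,1),uv[1].reshape(2,1)).ravel();print("pad tri",X[:3]/X[3])
print("pad plane",[ray(C[n],u,.05).round(4) for n,u in zip("ts",uv)])
P=pts(C["t"]);b=np.zeros(P.shape[:2],bool);b[160:270,112:328]=1
bw=(b&(P[...,2]>.006));m,ce,st=comp(bw,(220,212));ys,xs=np.nonzero(m)
R=cv2.minAreaRect(np.stack([xs,ys],1).astype(np.float32));W=np.array([ray(C["t"],u,.012) for u in cv2.boxPoints(R)])
print("plate",W.round(4),W.mean(0).round(4),np.linalg.norm(W-np.roll(W,1,0),axis=1).round(4),[np.degrees(np.arctan2(*(W[i]-W[i-1])[1::-1])).round(2) for i in range(4)])
# bands by height from depth
for nm,lo,hi in(("rail",.024,.036),("ridge+endblk",.054,.0615),("stop",.0615,.07)):
    q=P[b&(P[...,2]>lo)&(P[...,2]<hi)][:,:2];mu=q.mean(0);w,v=np.linalg.eigh(np.cov(q.T));print(nm,len(q),mu.round(4),np.degrees(np.arctan2(*v[::-1,1])).round(2))
for n,near in(("t",(153,227)),("s",(168,172))):
    H,S,V=hsv(C[n]);x,y=near
    m=((H<8)|(H>172))&(S>150)&(V>60);k=np.zeros(m.shape,bool);k[y-30:y+30,x-30:x+30]=1;m&=k
    q=pts(C[n])[m];np.savetxt("pics/red%s.txt"%n,q);t=q[q[:,2]>.055];print("red",n,len(q),t.mean(0).round(4),np.percentile(q[:,2],[5,50,95]).round(4))
cr=cv2.resize(C["t"]["color"][160:270,110:330],None,fx=3.6,fy=3.6,interpolation=2);cv2.imwrite("pics/crop.png",cr[:,:,::-1])
E
```

```text
t 27 219 183
pad [266.12225705 197.57366771] [256 188  21  20 319] [ 0.57938537 -0.02616042  0.050611  ]
s 26 187 164
pad [245.98275862 208.49425287] [237 203  19  13 174] [ 0.57649608 -0.02928521  0.04906726]
pad tri [ 0.57987281 -0.02596325  0.04450714]
pad plane [array([ 0.5797, -0.0263,  0.05  ]), array([ 0.5757, -0.0302,  0.05  ])]
plate [[ 0.5659  0.2492  0.012 ]
 [ 0.6523 -0.1111  0.012 ]
 [ 0.5529 -0.1318  0.012 ]
 [ 0.4699  0.2213  0.012 ]] [0.5602 0.0569 0.012 ] [0.1    0.3704 0.1015 0.3628] [np.float64(16.2), np.float64(-76.51), np.float64(-168.18), np.float64(103.23)]
rail 4231 [0.5526 0.0713] 99.14
ridge+endblk 581 [ 0.576  -0.0125] 104.21
stop 476 [0.5343 0.1647] 177.16
red t 436 [0.5325 0.1662 0.0728] [0.0354 0.0636 0.0659]
red s 447 [0.5223 0.1583 0.0655] [0.025  0.0474 0.0636]
```

View pics/crop.png

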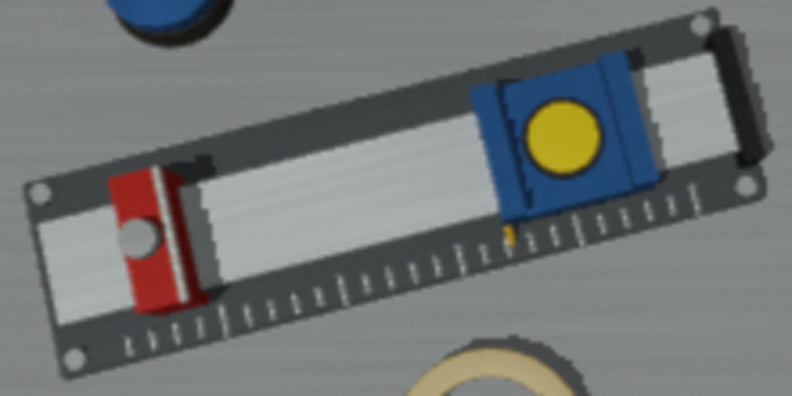

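Crop: plate screws at about (40,193), (74,360), (747,187), (702,24). The stop's white top edge runs (155,168) to (187,303), and the slide's front ridge top edge runs (471,90) to (500,222).

```bash
python3 - <<'E'
from m import *
f=lambda p,h:ray(C["t"],(np.array(p)+.0)/3.6+(110-.36,160-.36),h)
S=[f(p,.013) for p in((40,193),(74,360),(747,187),(702,24))]
a=((S[0]+S[1])-(S[2]+S[3]))[:2];a/=np.linalg.norm(a);o=sum(S)[:2]/4
print("axis",a,np.degrees(np.arctan2(a[1],a[0])),"org",o)
pad=ray(C["t"],(266.1,197.6),.05)[:2];st=(f((157,168),.064)+f((191,303),.064))[:2]/2;rd=(f((471,90),.058)+f((503,222),.058))[:2]/2
n=np.array([a[1],-a[0]])
for k,p in(("pad",pad),("stop",st),("ridge",rd)):print(k,p.round(4),"along",((p-o)@a).round(4),"lat",((p-o)@n).round(4))
print("travel",(st-pad)@a-.038)
q=np.loadtxt("pics/redt.txt");al=(q[:,:2]-o)@a;t=(q[:,2]>.06)&(q[:,2]<.068);print("red top along",np.percentile(al[t],[2,98]).round(4))
R=r.read_state();x=R["eef_pos"];print(x,"deltaworld",np.r_[pad,0.10]-x)
from scipy.spatial.transform import Rotation as Q
T=Q.from_euler("xyz",R["orientation"]).as_matrix();print("tool shift to pad z=.15",T.T@(np.r_[pad,.15]-x));
yaw=np.arctan2(a[1],a[0]);G=Q.from_euler("xyz",[np.pi,0,yaw]).as_matrix();print("rotvec",Q.from_matrix(T.T@G).as_rotvec())
E
```

```text
axis [-0.22932194  0.97335063] 103.25715496040483 org [0.5601393  0.05849354]
pad [ 0.5797 -0.0262] along -0.0869 lat -0.0004
stop [0.5357 0.1551] along 0.0996 lat -0.0017
ridge [0.5704 0.01  ] along -0.0496 lat -0.0012
travel 0.14856607658088733
red top along [0.1045 0.1227]
[0.16209761 0.60287026 0.23024389] deltaworld [ 0.41759803 -0.62909001 -0.13024389]
tool shift to pad z=.15 [-0.56669876 -0.49885414  0.08110791]
rotvec [-1.97442135e-03  8.55481608e-04  1.07663773e+00]
```

The manual's scale: turns go in shares of pi rad. Converting my numbers, 1.077 rad is 0.3428.

shift_gripper(increments={"ax":[0, 0, 0, 0, 0, 0, 0, 0, 0, 0, 0, 0], "ay":[0, 0, 0, 0, 0, 0, 0, 0, 0, 0, 0, 0], "az":[0.3428, 0.3428, 0.3428, 0.3428, 0.3428, 0.3428, 0.3428, 0.3428, 0.3428, 0.3428, 0.3428, 0.3428], "x":[-0.567, -0.567, -0.567, -0.567, -0.567, -0.567, -0.567, -0.567, -0.567, -0.567, -0.567, -0.567], "y":[-0.499, -0.499, -0.499, -0.499, -0.499, -0.499, -0.499, -0.499, -0.499, -0.499, -0.499, -0.499], "z":[0.06, 0.06, 0.06, 0.06, 0.06, 0.06, 0.06, 0.06, 0.06, 0.06, 0.06, 0.06], "jaw":[0, 0, 0, 0, 0, 0, 0, 0, 0, 0, 0, 0]}, grip_n=40)

```text
time: 1.6
eef_pos: [0.5766, -0.0211, 0.1714]
orientation: [-3.141, -0.0, 1.801]
contact_force: [1.4, 1.2, 1.0]
opening: -0.0001
finger_force: 0.0
```

```bash
python3 - <<'E'
from h import *
from scipy.spatial.transform import Rotation as Q
s=r.read_state();print(s["time"],s["eef_pos"],s["orientation"],s["contact_force"],s["joints"])
T=Q.from_euler("xyz",s["orientation"]).as_matrix()
print("left",T.T@(np.array([.5797,-.0262,.15])-s["eef_pos"]))
E
```

```text
1.6 [ 0.57657111 -0.02112573  0.17135532] [-3.14120802e+00 -4.80025096e-04  1.80143936e+00] [1.42348142 1.2199021  0.96077067] [-1.48805418e-01  2.30573016e-01 -2.15967363e-01  1.12479102e+00
  3.03410305e-04  1.19134770e+00]
left [-0.00566543  0.00189426  0.02135187]
```

shift_gripper(increments={"ax":[0, 0], "ay":[0, 0], "az":[0, 0], "x":[0, 0], "y":[0, 0], "z":[0, 0], "jaw":[0, 0]})

```text
time: 1.85
eef_pos: [0.5752, -0.0192, 0.1712]
orientation: [-3.14, -0.001, 1.801]
contact_force: [-0.4, -0.1, 0.5]
opening: 0.0001
finger_force: 0.0
```

```bash
cat > w.py <<'E'
from m import *
from scipy.spatial.transform import Rotation as Q
import sys
s=r.read_state();c=r.camera("wrist")
T=np.eye(4);T[:3,:3]=Q.from_euler("xyz",s["orientation"]).as_matrix();T[:3,3]=s["eef_pos"]
W=T@np.array(c["tool_from_camera"]);K=np.array(c["K"])
def wray(uv,h):
    d=W[:3,:3]@np.linalg.inv(K)@np.array([uv[0],uv[1],1.]);o=W[:3,3];return o+d*(h-o[2])/d[2]
z=c["z_map"];v,u=np.indices(z.shape);P=np.stack([(u-K[0,2])/K[0,0]*z,(v-K[1,2])/K[1,1]*z,z],-1)@W[:3,:3].T+W[:3,3]
a=np.array([-.2293,.9734]);n=np.array([a[1],-a[0]]);o=np.array([.5601,.0585])
H,S,V=hsv(c)
def rep(k,m):
    q=P[m&(z>0)]
    if len(q)<20: print(k,len(q));return
    al=(q[:,:2]-o)@a;la=(q[:,:2]-o)@n;print(k,len(q),"med",np.median(q,0).round(4),"along",np.percentile(al,[1,50,99]).round(4),"lat",np.percentile(la,[1,50,99]).round(4),"z",np.percentile(q[:,2],[2,98]).round(4))
rep("pad",(H>18)&(H<36)&(S>170)&(V>60)&(P[...,2]>.035))
red=((H<8)|(H>172))&(S>150)&(V>60)&(P[...,2]>.015);rep("red top",red&(P[...,2]>.06)&(P[...,2]<.068));rep("red front",red&(P[...,2]<.058))
blue=(H>100)&(H<125)&(S>120);rep("ridges",blue&(P[...,2]>.054)&(P[...,2]<.062)&(abs((P[...,:2]-o)@n)<.035));rep("deck",blue&(P[...,2]>.04)&(P[...,2]<.048)&(abs((P[...,:2]-o)@n)<.035))
print("tcp along",(s["eef_pos"][:2]-o)@a,"lat",(s["eef_pos"][:2]-o)@n,"z",s["eef_pos"][2],s["contact_force"].round(1))
cv2.imwrite(sys.argv[1],c["color"][:,:,::-1])
E
python3 w.py pics/w1.png
```

```text
pad 1290 med [ 0.5793 -0.0258  0.0508] along [-0.1031 -0.0867 -0.0714] lat [-0.0162 -0.0006  0.0153] z [0.0456 0.0523]
red top 0
red front 4366 med [0.7033 0.0017 0.0322] along [-0.1195 -0.0881 -0.0634] lat [0.0802 0.1262 0.1748] z [0.0173 0.0339]
ridges 2464 med [ 0.5789 -0.004   0.0587] along [-0.1252 -0.0608 -0.0498] lat [-0.0318 -0.0007  0.0303] z [0.0547 0.0601]
deck 2772 med [ 0.5802 -0.03    0.0448] along [-0.1143 -0.0907 -0.0498] lat [-0.0322 -0.0013  0.0306] z [0.0432 0.047 ]
tcp along -0.07908534178263195 lat -0.003107405544086958 z 0.17121027258933097 [-0.4 -0.1  0.5]
```

View pics/w1.png

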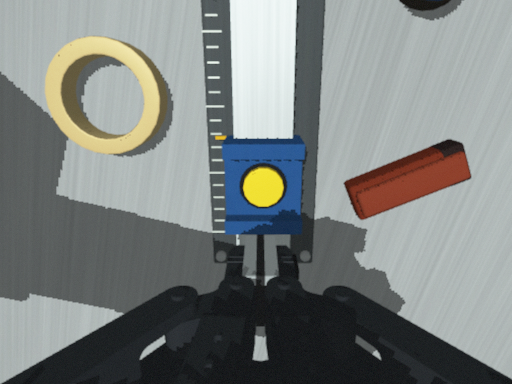

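The wrist view agrees: pad at (263,186), at along −0.087, z 0.051. Descending to just above it.

shift_gripper(increments={"ax":[0, 0, 0, 0, 0, 0], "ay":[0, 0, 0, 0, 0, 0], "az":[0, 0, 0, 0, 0, 0], "x":[-0.005, -0.005, -0.005, -0.005, -0.005, -0.005], "y":[0.0025, 0.0025, 0.0025, 0.0025, 0.0025, 0.0025], "z":[0.04, 0.08, 0.1, 0.11, 0.11, 0.11], "jaw":[0, 0, 0, 0, 0, 0]})

```text
time: 2.65
eef_pos: [0.5806, -0.0233, 0.0632]
orientation: [3.139, 0.001, 1.802]
contact_force: [-0.1, -0.7, -0.4]
opening: 0.0001
finger_force: 0.0
```

```bash
python3 w.py pics/w2.png
```

```text
pad 1587 med [ 0.5753 -0.0183  0.0507] along [-0.091  -0.0789 -0.0712] lat [-0.0165 -0.0021  0.0153] z [0.0454 0.0521]
red top 0
red front 7454 med [ 0.6914 -0.0057  0.0316] along [-0.12   -0.0924 -0.0672] lat [0.0792 0.1132 0.1449] z [0.0163 0.0337]
ridges 3805 med [0.5718 0.0045 0.0587] along [-0.1136 -0.0551 -0.0496] lat [-0.0321 -0.0009  0.0304] z [0.0548 0.0599]
deck 5082 med [ 0.5666 -0.0224  0.0447] along [-0.1141 -0.0827 -0.0497] lat [-0.0323 -0.0093  0.0308] z [0.0416 0.047 ]
tcp along -0.08428518070109202 lat 0.0011607957765528765 z 0.0632360993683054 [-0.1 -0.7 -0.4]
```

Over the pad. Pressing down gently.

shift_gripper(increments={"ax":[0, 0, 0, 0, 0, 0], "ay":[0, 0, 0, 0, 0, 0], "az":[0, 0, 0, 0, 0, 0], "x":[0, 0, 0, 0, 0, 0], "y":[0, 0, 0, 0, 0, 0], "z":[0.005, 0.01, 0.013, 0.015, 0.016, 0.016], "jaw":[0, 0, 0, 0, 0, 0]})

```text
time: 3.45
eef_pos: [0.5795, -0.0236, 0.0464]
orientation: [-3.141, 0.0, 1.802]
contact_force: [-2.1, -0.1, 5.2]
opening: -0.0002
finger_force: 2.7
```

shift_gripper(increments={"ax":[0, 0, 0], "ay":[0, 0, 0], "az":[0, 0, 0], "x":[0, 0, 0], "y":[0, 0, 0], "z":[0.001, 0.002, 0.002], "jaw":[0, 0, 0]})

```text
time: 3.82
eef_pos: [0.5795, -0.0236, 0.045]
orientation: [-3.141, 0.0, 1.802]
contact_force: [-3.8, 0.3, 8.5]
opening: -0.0
finger_force: 4.3
```

shift_gripper(increments={"ax":[0, 0, 0], "ay":[0, 0, 0], "az":[0, 0, 0], "x":[0, 0, 0], "y":[0, 0, 0], "z":[0.001, 0.002, 0.002], "jaw":[0, 0, 0]})

```text
time: 4.2
eef_pos: [0.5797, -0.0241, 0.0448]
orientation: [-3.142, 0.001, 1.802]
contact_force: [-6.0, -0.8, 19.7]
opening: -0.0003
finger_force: 9.6
```

Fully down (z stopped at 0.0448, force rose to about 20 N). Starting the push, checking the force after the first short leg.

shift_gripper(increments={"ax":[0, 0, 0, 0, 0, 0], "ay":[0, 0, 0, 0, 0, 0], "az":[0, 0, 0, 0, 0, 0], "x":[0.002, 0.006, 0.012, 0.018, 0.024, 0.03], "y":[0, 0, 0, 0, 0, 0], "z":[-0.0003, -0.0003, -0.0003, -0.0003, -0.0003, -0.0003], "jaw":[0, 0, 0, 0, 0, 0]})

```text
time: 4.95
eef_pos: [0.5731, 0.0042, 0.0449]
orientation: [-3.141, 0.004, 1.801]
contact_force: [-6.9, -4.0, 17.5]
opening: 0.0001
finger_force: 8.5
```

```bash
python3 w.py pics/w3.png
```

```text
pad 654 med [0.5662 0.0112 0.0456] along [-0.0605 -0.0486 -0.0435] lat [-0.0163 -0.0042  0.0136] z [0.0444 0.0473]
red top 0
red front 6930 med [ 0.6897 -0.006   0.031 ] along [-0.1136 -0.0918 -0.0697] lat [0.081  0.1113 0.1382] z [0.016  0.0336]
ridges 4965 med [0.5663 0.0321 0.0586] along [-0.094  -0.0268 -0.0211] lat [-0.0321 -0.0004  0.0304] z [0.0548 0.0599]
deck 5287 med [0.5618 0.0076 0.0447] along [-0.0795 -0.0517 -0.0212] lat [-0.0322 -0.0044  0.0308] z [0.0412 0.0469]
tcp along -0.05582098854858485 lat 0.00015862625284532715 z 0.04486745765389437 [-6.9 -4.  17.5]
```

The pad is down and the slide follows. Continuing.

shift_gripper(increments={"ax":[0, 0, 0, 0, 0, 0, 0, 0], "ay":[0, 0, 0, 0, 0, 0, 0, 0], "az":[0, 0, 0, 0, 0, 0, 0, 0], "x":[0.008, 0.016, 0.024, 0.032, 0.04, 0.048, 0.056, 0.06], "y":[0, 0, 0, 0, 0, 0, 0, 0], "z":[0, 0, 0, 0, 0, 0, 0, 0], "jaw":[0, 0, 0, 0, 0, 0, 0, 0]})

```text
time: 6.0
eef_pos: [0.5591, 0.0632, 0.0449]
orientation: [-3.141, 0.003, 1.802]
contact_force: [-6.8, -3.1, 18.6]
opening: 0.0001
finger_force: 9.1
```

```bash
python3 w.py pics/w4.png
```

```text
pad 651 med [0.5522 0.0701 0.0456] along [0.0004 0.012  0.0172] lat [-0.0163 -0.0043  0.0136] z [0.0444 0.047 ]
red top 2838 med [0.535  0.159  0.0646] along [0.0989 0.1042 0.1066] lat [-0.0323 -0.0017  0.0302] z [0.0606 0.0661]
red front 3083 med [0.7031 0.0273 0.0315] along [-0.0834 -0.0665  0.0992] lat [-0.0311  0.1295  0.1526] z [0.0158 0.0573]
ridges 4951 med [0.5523 0.0911 0.0587] along [-0.0333  0.0338  0.0395] lat [-0.0321 -0.0005  0.0303] z [0.0551 0.0599]
deck 5286 med [0.548  0.0667 0.0447] along [-0.0189  0.009   0.0395] lat [-0.0323 -0.0041  0.0308] z [0.0413 0.047 ]
tcp along 0.0047841138774753385 lat 0.00012154585707184456 z 0.044885881707038715 [-6.8 -3.1 18.6]
```

shift_gripper(increments={"ax":[0, 0, 0, 0, 0, 0, 0, 0, 0], "ay":[0, 0, 0, 0, 0, 0, 0, 0, 0], "az":[0, 0, 0, 0, 0, 0, 0, 0, 0], "x":[0.008, 0.016, 0.024, 0.032, 0.04, 0.046, 0.05, 0.053, 0.053], "y":[0, 0, 0, 0, 0, 0, 0, 0, 0], "z":[0, 0, 0, 0, 0, 0, 0, 0, 0], "jaw":[0, 0, 0, 0, 0, 0, 0, 0, 0]})

```text
time: 7.18
eef_pos: [0.5468, 0.1152, 0.0448]
orientation: [-3.141, 0.002, 1.802]
contact_force: [-7.4, -2.3, 19.3]
opening: -0.0002
finger_force: 9.5
```

```bash
python3 w.py pics/w5.png
```

```text
pad 646 med [0.5399 0.1222 0.0456] along [0.0537 0.0656 0.0707] lat [-0.0165 -0.0045  0.0135] z [0.0444 0.0472]
red top 7531 med [0.5314 0.1691 0.0647] along [0.1026 0.114  0.1231] lat [-0.0324 -0.0005  0.0303] z [0.0622 0.066 ]
red front 977 med [0.5309 0.178  0.0455] along [0.1228 0.123  0.1232] lat [-0.0323 -0.001   0.0302] z [0.0236 0.0576]
ridges 4959 med [0.5402 0.1431 0.0586] along [0.0201 0.0873 0.093 ] lat [-0.0321 -0.0005  0.0303] z [0.055  0.0599]
deck 4873 med [0.5336 0.1168 0.0448] along [0.0344 0.0606 0.0929] lat [-0.0323 -0.0077  0.0307] z [0.0436 0.047 ]
tcp along 0.05825781404747623 lat 3.848087234768692e-05 z 0.0448406278809704 [-7.4 -2.3 19.3]
```

View pics/w5.png

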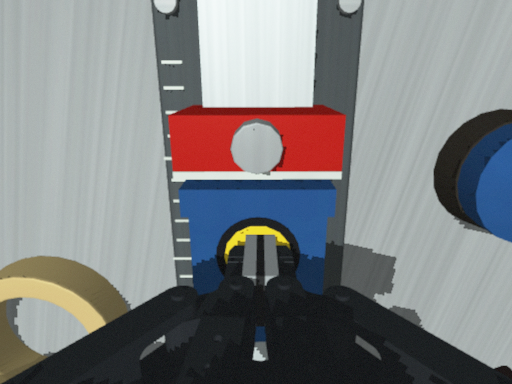

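The slide's front edge (row ~180) is about 6 mm short of the stop (row ~178; face at along 0.099, slide front at 0.093). Creeping up.

shift_gripper(increments={"ax":[0, 0, 0, 0, 0, 0, 0], "ay":[0, 0, 0, 0, 0, 0, 0], "az":[0, 0, 0, 0, 0, 0, 0], "x":[0.001, 0.002, 0.003, 0.004, 0.005, 0.006, 0.006], "y":[0, 0, 0, 0, 0, 0, 0], "z":[0, 0, 0, 0, 0, 0, 0], "jaw":[0, 0, 0, 0, 0, 0, 0]})

```text
time: 8.1
eef_pos: [0.5455, 0.1207, 0.0448]
orientation: [-3.141, 0.002, 1.802]
contact_force: [-6.2, -3.0, 18.8]
opening: 0.0003
finger_force: 9.5
```

```bash
python3 w.py pics/w6.png | egrep "ridges|deck|tcp|top"
```

```text
red top 7239 med [0.5322 0.1694 0.0647] along [0.1027 0.1143 0.1231] lat [-0.0324  0.0003  0.0303] z [0.0625 0.066 ]
ridges 3835 med [0.5394 0.1471 0.0587] along [0.0251 0.0914 0.0967] lat [-0.0321 -0.0005  0.0302] z [0.0575 0.0599]
deck 4530 med [0.5314 0.1208 0.0447] along [0.0402 0.0645 0.08  ] lat [-0.0324 -0.0113  0.0307] z [0.0435 0.0459]
tcp along 0.06392281156797343 lat 3.455469182171466e-05 z 0.044849457148001155 [-6.2 -3.  18.8]
```

shift_gripper(increments={"ax":[0, 0, 0, 0], "ay":[0, 0, 0, 0], "az":[0, 0, 0, 0], "x":[0.0007, 0.0014, 0.002, 0.002], "y":[0, 0, 0, 0], "z":[0, 0, 0, 0], "jaw":[0, 0, 0, 0]})

```text
time: 8.65
eef_pos: [0.5453, 0.1215, 0.0448]
orientation: [-3.141, 0.005, 1.801]
contact_force: [-7.3, -6.7, 17.4]
opening: 0.0002
finger_force: 9.3
```

```bash
python3 w.py pics/w7.png | egrep "ridges|deck|tcp|top"
```

```text
red top 7268 med [0.5307 0.1694 0.0647] along [0.1026 0.1143 0.1231] lat [-0.0324 -0.0014  0.0303] z [0.0621 0.0659]
ridges 3532 med [0.5394 0.1475 0.0587] along [0.0255 0.0917 0.0967] lat [-0.0322 -0.0005  0.0301] z [0.0575 0.0599]
deck 4562 med [0.5313 0.1216 0.0447] along [0.0407 0.0653 0.0808] lat [-0.0324 -0.0112  0.0307] z [0.0436 0.0459]
tcp along 0.06467837530632889 lat 2.4809865274870274e-05 z 0.04483570736189943 [-7.3 -6.7 17.4]
```

shift_gripper(increments={"ax":[0, 0, 0, 0], "ay":[0, 0, 0, 0], "az":[0, 0, 0, 0], "x":[0.0007, 0.0014, 0.0014, 0.0014], "y":[0, 0, 0, 0], "z":[0, 0, 0, 0], "jaw":[0, 0, 0, 0]})

```text
time: 9.2
eef_pos: [0.5453, 0.1216, 0.0448]
orientation: [-3.141, 0.008, 1.8]
contact_force: [-6.4, -8.8, 19.1]
opening: -0.0002
finger_force: 9.2
```

```bash
python3 w.py pics/w8.png | egrep "ridges|deck|tcp|top"
```

```text
red top 7308 med [0.5323 0.1694 0.0647] along [0.1025 0.1143 0.1231] lat [-0.0323  0.0004  0.0303] z [0.062 0.066]
ridges 3422 med [0.5393 0.1474 0.0587] along [0.0254 0.0917 0.0965] lat [-0.0321 -0.0006  0.0302] z [0.0575 0.0599]
deck 4549 med [0.5329 0.1217 0.0447] along [0.0408 0.0655 0.0809] lat [-0.0324 -0.0089  0.0307] z [0.0436 0.0459]
tcp along 0.06477198574536885 lat 3.910256581415667e-05 z 0.044840274779440664 [-6.4 -8.8 19.1]
```

The tip has stalled with the force along the rail growing, and the stop has not moved, so the slide is home. Lifting straight up.

shift_gripper(increments={"ax":[0, 0, 0, 0, 0, 0, 0, 0, 0, 0], "ay":[0, 0, 0, 0, 0, 0, 0, 0, 0, 0], "az":[0, 0, 0, 0, 0, 0, 0, 0, 0, 0], "x":[0, 0, 0, 0, 0, -0.03, -0.06, -0.1, -0.1, -0.1], "y":[0, 0, 0, 0, 0, 0, 0, 0, 0, 0], "z":[-0.003, -0.007, -0.015, -0.03, -0.06, -0.1, -0.13, -0.15, -0.15, -0.15], "jaw":[0, 0, 0, 0, 0, 0, 0, 0, 0, 0]})

```text
time: 10.5
eef_pos: [0.5672, 0.0278, 0.1922]
orientation: [-3.141, -0.001, 1.802]
contact_force: [-0.6, 0.1, 0.7]
opening: -0.0003
finger_force: 0.0
```

```bash
python3 w.py pics/w9.png
python3 - <<'E'
import cv2;from h import *
c=r.camera("top");cv2.imwrite("pics/top2.png",c["color"][:,:,::-1])
E
```

```text
pad 1498 med [0.5451 0.118  0.0509] along [0.0452 0.0617 0.077 ] lat [-0.0166 -0.0008  0.0144] z [0.0463 0.0524]
red top 86 med [0.5363 0.1546 0.0628] along [0.0986 0.0989 0.0992] lat [-0.0312 -0.0011  0.029 ] z [0.0615 0.0641]
red front 3270 med [0.7044 0.0037 0.0321] along [-0.1169 -0.0866 -0.0631] lat [0.0831 0.128  0.1758] z [0.0168 0.0339]
ridges 2816 med [0.544  0.1416 0.0588] along [0.0237 0.0877 0.0985] lat [-0.032  -0.0008  0.0302] z [0.0556 0.0603]
deck 3487 med [0.544  0.119  0.0448] along [0.0349 0.0628 0.0869] lat [-0.0327 -0.0024  0.0302] z [0.0434 0.0464]
tcp along -0.03150391200056259 lat -0.0001295567595868702 z 0.19222685322733288 [-0.6  0.1  0.7]
```

View pics/w9.png

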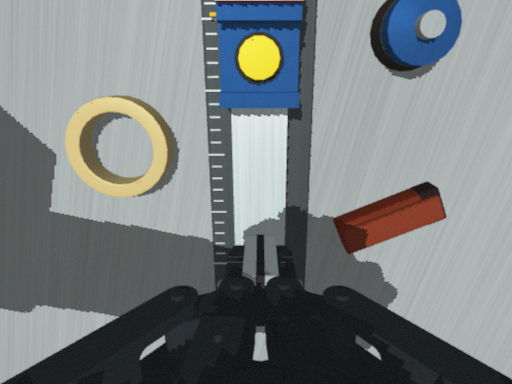

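The pad at (259,57) is back up at z 0.051. The slide's front (row ~2) is at 0.0985–0.0997 and the stop face at 0.099, so they are touching. The tape, brush and bar stand where they were, and the gripper is clear.

```bash
python3 -c "
from station import r
print(r.hand_in())"
```

```text
the job is handed in; nothing more can be done
None
```

The blue slide is up against the red stop with the pad sprung back up and holding it; the stop, polishing bar, tape roll and cup brush stayed where they were, and the job was handed in at about 10.5 s with the arm clear.

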